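# Refit the splined drive hub and latch its keeper

## Robot

A 6-joint arm with a two-finger parallel gripper is mounted at the origin on a cart in front of the work surface, level with it; the furniture and walls round the work are solid. World frame = base frame: x ahead of the robot, y to its left, z up, the work surface at z = 0. Lengths are in m, angles in rad, forces in N, time in s.
With the tool pointing down it reaches from about 0.35 to 0.875 m from the base axis. Payload 15.5 kg.
Tool frame: the origin (TCP) lies midway between the tips of the shut fingers; the grasp point (between the pads) lies 19 mm behind it (bot.grip_depth is the distance from the TCP to the grasp point, in m); z points along the fingers, y is the line along which they close (so a half turn about z gives the same grasp; the last joint's range is limited). The gripper opens to 85 mm and grips with 20 to 120 N. Pads are 22 mm wide; open, the fingers measure 114 mm over their backs; the gripper's body (76 mm by 85 mm) begins 54 mm behind the grasp point. The pads swing forward as they close: fully open they stand 13 mm farther back than shut.
Start: joints at [-1.268, 0.494, 1.345, -0, 1.302, -0.096], TCP at [0.242, -0.576, 0.231] pointing down, gripper open.
Joint ranges: [-2.91, 2.91], [-0.82, 2.16], [0.22, 2.67], [-1.22, 4.37], [0.12, 2.79], [-3.08, 3.08]. Speed limits (rad/s): [1.89, 1.89, 2.57, 3.01, 3.01, 3.01].

## Interface

Orientations are given as a unit quaternion [w, x, y, z].
In Python, from workcell import bot gives the robot as it stands.
- The arm moves only by the tool play_rows, never from a script. Its argument "motion" is a list of rows, each a list of 5 numbers: the shift along the world's x, y, z in cm, then the turn about the world's z in degrees, then the closure in counts, from 0 (fully open) to 255 (shut). A call has 1 to 12 rows; each row shifts and turns the commanded pose from where the row before left it; what a row does not reach is not made up. A row lasts 1/12 s, in which the tool goes at most 41.7 mm and 7.16 degrees, less where a joint would pass 70% of its speed; a pose out of reach is approached as far as the arm can. A call with a gripper value outside its range is refused whole. The fingers move at their own pace and stop on an object; "grip_force" is the grip in N (left out, the last holds). Time passes only in rows, so rows that do not move let the fingers close. It gives the time, the measured TCP pose, the force, the opening and the grip force at its end, in the units of the state.
- bot.state(): the state, without advancing time (a new reading comes with each control period).
- bot.get_image(name): name is "side" or "top" or "wrist"; returns a dict with "image" (480x640x3 uint8, red, green, blue), "fov_y" (degrees; the focal length in pixels is half the picture's height over the tangent of half this angle, whatever the lens; pixels are square), "cx", "cy" (the principal point, pixels), "view" (4x4, takes a point from world to camera coordinates). Camera axes: x right, y down, z forward; pixel columns grow to the right and rows downward; lengths in m; the calibration is good to about 2 mm. A picture is of the moment at which its call begins. There is no depth.
- bot.finish_job(): hands the job in; it is judged then, once.
The state is a dict: "time_s": time; "joint_pos": joint angles; "joint_vel": joint speeds; "effort": joint torques, N m; "tcp_pos": TCP position; "orientation": TCP orientation; "ft_force": force on the tool from outside, world axes, zero at the start; "wrist_torque": the same for the moment, N m; "finger_gap": finger opening in m; "finger_force": force on a finger pad.
Only numpy, scipy, OpenCV 4.12 (cv2) and the standard library are available. Lean on these libraries where they do the work, as an engineer would, in place of code of your own. Each camera call takes 0.05 s, during which the arm holds its last target. There are 200 camera calls.

## Task

Put the red-flanged hub with the toothed bore back on the gearbox's splined shaft: turn it until the teeth line up and slide it fully home against the boss. Then lift the red-knobbed keeper lever out of its notch, swing it round over the gate and let it drop right down into the other notch, so that its finger lies over the hub's flange. Leave the blue-flanged hub and all the other things on the bench where they are, and let go of everything at the end.

Things in the scene. Friction and masses are not known exactly. Their poses are not given: they have to be found in the camera images.
- hub_center (a point): the loose splined hub to be fitted, 0.42 kg: its centre, half-way up, on the axis. RED round flange, 80 mm diameter, 10 mm thick, at the bottom; above it a steel hexagon 52 mm across flats, 40 mm tall (50 mm in all). Best gripped across opposite flats, fingers above the flange. z up; x (and every 60 degrees from it) points square out of a flat and through the middle of a bore groove
- hub: the same hub, centre of its underside, same axes. Its bore goes right through and has six brass-coloured inner teeth, 60 degrees apart, 6 mm wide, 29 mm across their tips, 38 mm across the grooves between them. It fits with 1.5 mm of play sideways and about 6 degrees of turn either way
- shaft_seat (a point): foot of the upright splined stub shaft, on its axis, 60 mm over the bench, level with the boss that the flange rests on when home (hub centre then 25 mm above this point). Six outer teeth, 6 mm wide, 35 mm over tips. z up; x (and every 60 degrees from it) points along the middle of a tooth: the hub slides on when its x and this x agree to a multiple of 60 degrees
- shaft_tip (a point): top of the same shaft's cone nose (17 mm wide there), 46 mm above the seat, same axes. Nose from 46 down to 38 mm above the seat, core 26 mm in diameter, teeth from 36 mm down to the seat. The shaft is stiff to turn (0.5 Nm)
- gearbox: gearbox, fixed, origin on the shaft axis at bench height, z up; base plate x -60 to 60, y -130 to 60 mm, 8 mm thick; green housing 104 mm square, 50 mm tall, boss 70 mm wide to 60 mm. Keeper post (14 mm thick) at its own (0, -75 mm), top 99 mm; 45 mm round the post a curved yellow gate wall, 6 mm thick, top 83.5 mm (outer cheeks 87.5 mm)
- keeper_pivot (a point): on the keeper lever's vertical swing axis (the post), 77.5 mm over the bench. (Fixed round about: a lamp on the front edge of the shelf over the back of the bench, 0.65 m ahead of the robot, 0.17 m to its right, 0.47 m up, so draw the arm in before swinging it sideways; tool ledges along the left wall from 0.44 m left of the robot, 0.16 and 0.32 m up)
- keeper_knob (a point): centre of the upright red knob on the end of the keeper lever: 24 mm diameter, 42 mm tall (21.5 mm of it below this point, then the lever bar, 10 mm wide), 70 mm from the swing axis, rigid with the lever; its x axis points from the knob to the swing axis
- keeper (a joint): swing of the keeper lever about the post, rad: 0 = open notch (knob on the gearbox's own -x side of the post), 1.571 = shut notch (knob on its own -y side; the steel finger at the lever's other end lies over the hub's flange); grows counter-clockwise from above; about 2.5 degrees of play in a notch
- keeper_lift (a joint): height by which the keeper lever is lifted along its post, m: 0 = down in a notch, 0.022 = upper stop. It passes over the gate wall from 0.010 up; spring and weight push it down with 5 N (7 N at the top). Its finger clears a hub that is home by 3.5 mm and cannot go down over one that is not
- plain_hub_center (a point): its origin is the centre of its height, z up: the wrong hub, same outer shape as the right one (80 mm round flange 10 mm thick, 52 mm hexagon above, 50 mm tall) but with a BLUE flange and a smooth 26 mm bore, too small for the shaft. Stays where it is
- screw_tin_center (a point): its centre: round cream tin, 62 mm diameter, 46 mm tall, standing close to the splined hub (centre 80 to 90 mm from the hub's axis, on any side that looks away from the robot). Bystander
- relay_center (a point): point half-way up the block of a black relay, 32 x 29 mm, 38 mm tall, near the plain hub. Bystander
- screwdriver_cross_center (a point): its centre: blue-handled screwdriver lying at the front, 177 mm long along its own y, 28 mm thick. Bystander
- spanner_17_center (a point): its centre: spanner lying flat at the front, 144 mm long along its own y, 29 mm wide, 6 mm thick. Bystander
- fuse_case_center (a point): its centre: small red-lidded case, 40 x 56 x 18 mm, lying at the front. Bystander
- bolt_m10_a_center (a point): its centre: steel hexagon bolt, 62 mm long along its own y, 17 mm high, lying at the front. Bystander

How it is judged:
On the way, in this order (a step that is already met when the one before it is completed fails the run):
1. the red-flanged hub is fully home on the splined shaft, the keeper still in its open notch (z of hub_center in the frame of shaft_seat below 0.028 m and horizontal distance between hub_center and shaft_seat below 0.004 m and angle between hub_center's own z axis and vertical below 0.08 rad and value of joint keeper below 0.15 rad), for 0.2 s.
2. the keeper lever is lifted out of its open notch, the hub still home (z of hub_center in the frame of shaft_seat below 0.028 m and horizontal distance between hub_center and shaft_seat below 0.004 m and angle between hub_center's own z axis and vertical below 0.08 rad and value of joint keeper_lift above 0.0085 m and value of joint keeper below 0.5 rad), for 0.05 s.
At the end, for the whole second after the job is handed in: Splined hub home and at rest (centre under 28 mm above the seat point, within 4 mm of the shaft axis, upright within 0.08 rad); keeper in the shut notch (swing over 1.48 rad, lift under 3 mm); plain hub and bystanders within 30 mm of where they stood (z of hub_center in the frame of shaft_seat below 0.028 m and horizontal distance between hub_center and shaft_seat below 0.004 m and angle between hub_center's own z axis and vertical below 0.08 rad and value of joint keeper above 1.48 rad and value of joint keeper_lift below 0.003 m and linear speed of hub below 0.02 m/s and distance of each of plain_hub_center, screw_tin_center, relay_center, screwdriver_cross_center, spanner_17_center, fuse_case_center, bolt_m10_a_center from where it was at the start of the episode below 0.03 m); the robot touches nothing.
It fails at once if the plain hub or a bystander is pushed more than 30 mm from its place (distance of any of plain_hub_center, screw_tin_center, relay_center, screwdriver_cross_center, spanner_17_center, fuse_case_center, bolt_m10_a_center from where it was at the start of the episode above 0.03 m).
It also fails if it takes over 64 s, if anything falls off the work surface, if the arm or the gripper's body presses on something with over 40 N, if the wrist force passes 120 N, or if a joint passes its speed limit or range.

## Working session

There is one attempt and no reset: what is moved stays moved. The work goes in short steps, Python scripts to look and compute and a tool call to move; the robot and the scene stay as the last step left them, time stands still between calls to the robot, and variables do not carry over. Pictures are saved under pics/ and viewed, at most 10 in all, crops included, and the job is handed in when it is done.

Besides the shell and the picture viewer there is one more tool, called after ">>>" as name(argument=value, ...), one argument or row to a line, values as JSON. play_rows: Moves the arm, as the interface text tells. Its arguments: {"type":"object","properties":{"motion":{"type":"array","items":{"type":"array","items":{"type":"number"}}},"grip_force":{"type":"number"}},"required":["motion"]}

```bash
mkdir -p pics; cat > h.py <<'E'
import numpy as np, cv2
from workcell import bot
def snap(n,f):
    d=bot.get_image(n); cv2.imwrite(f'pics/{f}.png',cv2.cvtColor(d['image'],cv2.COLOR_RGB2BGR))
    np.savez(f'pics/{f}.npz',fov=d['fov_y'],cx=d['cx'],cy=d['cy'],view=d['view']); return d
def cam(f):
    c=np.load(f'pics/{f}.npz'); return 240/np.tan(np.radians(float(c['fov']))/2),float(c['cx']),float(c['cy']),c['view']
def px2w(f,u,v,z):
    F,cx,cy,V=cam(f); R=V[:3,:3];o=-R.T@V[:3,3]
    d=R.T@np.array([(u-cx)/F,(v-cy)/F,1]); return o+d*(z-o[2])/d[2]
def w2px(f,p):
    F,cx,cy,V=cam(f); q=V[:3,:3]@np.array(p)+V[:3,3]; return q[:2]/q[2]*F+[cx,cy]
E
python3 - <<'E'
from h import *
for n in('top','side'):
    snap(n,n+'0'); F,cx,cy,V=cam(n+'0'); print(n,F,-V[:3,:3].T@V[:3,3],V[2,:3])
a=[cv2.imread(f'pics/{n}0.png') for n in('top','side')]
print(bot.state())
E
```

```text
top 554.643644254154 [-0.39958539 -0.23778942  1.25480275] [ 0.59902516  0.14472419 -0.78754286]
side 537.6047059836395 [0.01905626 0.2158228  1.04113921] [ 0.41718442 -0.1987872  -0.88681498]
{'time_s': 0.1, 'joint_pos': array([-1.26849723e+00,  4.94111049e-01,  1.34605385e+00, -2.18990493e-05,
        1.30251853e+00, -9.54642887e-02]), 'joint_vel': array([ 3.75341256e-05, -5.72880867e-04, -1.73943006e-03, -9.93979871e-05,
       -6.72512106e-04,  3.45656545e-04]), 'effort': array([ 1.98259557e-03, -8.83590674e+01, -3.84563148e+01, -7.83228143e-05,
        5.15034902e-03, -2.63097895e-06]), 'tcp_pos': array([ 0.24201884, -0.57588965,  0.2307713 ]), 'orientation': array([-5.41384967e-04,  9.80287418e-01,  1.97576011e-01, -6.68020531e-05]), 'ft_force': array([ 0.70684564,  0.78162877, -0.28492173]), 'wrist_torque': array([ 0.01322259, -0.01366144, -0.02038134]), 'finger_force': 0.0, 'finger_gap': 0.08533179515880053}
```

View pics/top0.png

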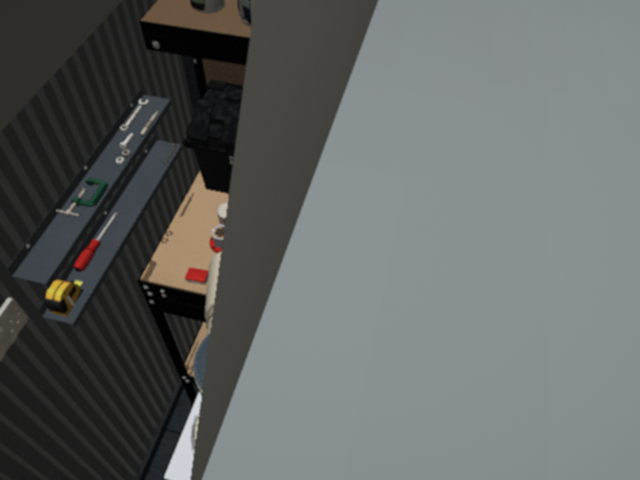

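View pics/side0.png

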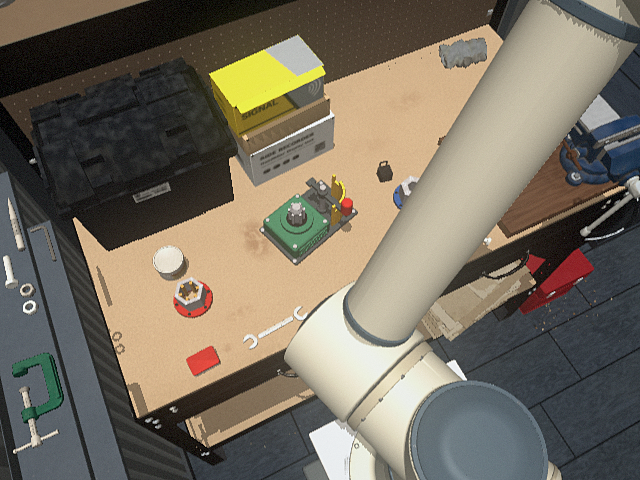

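The top camera is blocked by the arm. The side view shows the red hub at (193,297), the tin at (168,263), the shaft at (297,212), the knob at (346,206) and the blue hub partly hidden at (403,193).

```bash
python3 - <<'E'
from h import *
for n,u,v,z in [('hubtop',189,291,.05),('tin',167,258,.046),('tip',297,206,.106),('knob top',346,200,.115),('post',322,183,.099),('blue',408,190,.02),('case',203,361,.018),('plateL',261,230,.008),('plateF',296,262,.008),('plateR',356,213,.008)]: print(n,px2w('side0',u,v,z).round(3))
im=cv2.imread('pics/side0.png')
a=cv2.resize(im[235:325,140:230],(540,540),interpolation=2); b=cv2.resize(im[165:275,255:365],(540,540),interpolation=2)
cv2.imwrite('pics/c0.png',cv2.resize(np.hstack([a,b]),(800,400)))
E
```

```text
hubtop [0.487 0.256 0.05 ]
tin [0.577 0.272 0.046]
tip [ 0.539 -0.007  0.106]
knob top [ 0.504 -0.1    0.115]
post [ 0.571 -0.079  0.099]
blue [ 0.516 -0.27   0.02 ]
case [0.354 0.283 0.018]
plateL [0.573 0.067 0.008]
plateF [0.47  0.031 0.008]
plateR [ 0.52  -0.14   0.008]
```

View pics/c0.png

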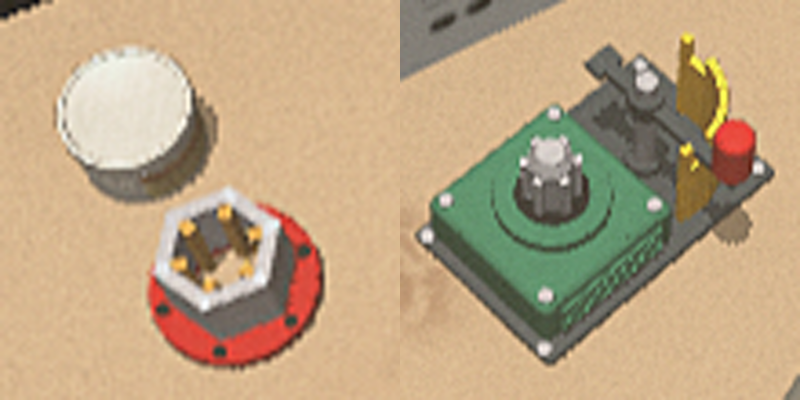

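>>> play_rows(
  motion=[
    [1.6,3.6,0.4,0,0],
    [1.6,3.6,0.4,0,0],
    [1.6,3.6,0.4,0,0],
    [1.6,3.6,0.4,0,0],
    [1.6,3.6,0.4,0,0],
    [1.6,3.6,0.4,0,0],
    [1.6,3.6,0.4,0,0],
    [1.6,3.6,0.4,0,0],
    [1.6,3.6,0.4,0,0],
    [1.6,3.6,0.4,0,0],
    [1.6,3.6,0.4,0,0],
    [1.6,3.6,0.4,0,0],
  ],
)

```text
time_s: 1.1
tcp_pos: [0.4343, -0.1423, 0.2794]
orientation: [-0.0, 0.98, 0.197, -0.0]
ft_force: [1.6, -1.2, -0.1]
finger_gap: 0.0854
finger_force: 0.0
```

>>> play_rows(
  motion=[
    [1.4,3.6,0.4,0,0],
    [1.2,3.6,0.2,0,0],
    [0.8,3.6,0,0,0],
    [0.8,3,0,0,0],
    [0,0,0,0,0],
    [0,0,0,0,0],
  ],
)

```text
time_s: 1.6
tcp_pos: [0.4761, -0.0048, 0.285]
orientation: [-0.0, 0.98, 0.199, -0.0]
ft_force: [-0.1, -0.8, -0.6]
finger_gap: 0.0851
finger_force: 0.0
```

```bash
python3 - <<'E'
from h import *
a=[]
for n in('wrist','top'):
    snap(n,n+'1');a.append(cv2.imread(f'pics/{n}1.png'))
cv2.imwrite('pics/c1.png',cv2.resize(np.hstack(a),(800,300),interpolation=cv2.INTER_AREA))
s=bot.state();print(s['time_s'],s['tcp_pos'],s['orientation'],s['joint_pos'])
E
```

```text
1.7 [ 0.47587909 -0.00655962  0.28508024] [ 4.91509624e-05  9.80258996e-01  1.97717513e-01 -2.89292301e-04] [-1.39140842e-01  2.27023391e-01  1.61834027e+00 -2.95722156e-04
  1.29674221e+00  1.03367774e+00]
```

View pics/c1.png

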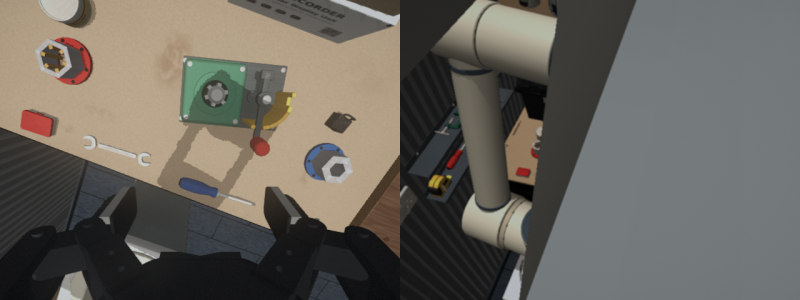

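The wrist view shows everything: shaft at about (345,150) full-res, red hub at (90,95), knob at (416,235), blue hub at (525,262). The top camera is obscured. I'll enlarge the wrist image around these.

```bash
python3 - <<'E'
from h import *
im=cv2.imread('pics/wrist1.png')
a=cv2.resize(im[50:150,50:150],(400,400),interpolation=2); b=cv2.resize(im[85:260,280:480],(457,400),interpolation=2)
c=cv2.resize(im[115:185,310:380],(343,343),interpolation=2)
cv2.imwrite('pics/c2.png',np.hstack([a,cv2.resize(c,(400,400))]))
F,cx,cy,V=cam('wrist1');print(F,cx,cy,-V[:3,:3].T@V[:3,3],V[2,:3])
for n,u,v,z in [('hubtop',85,93,.05),('tip',345,150,.106),('knobtop',416,237,.115),('post',422,160,.099),('p1',294,92,.008),('p2',290,193,.008),('p3',458,107,.008),('p4',446,207,.008)]: print(n,px2w('wrist1',u,v,z).round(3))
E
```

```text
346.65603692709925 320.06593720419556 240.2829785214253 [0.54149275 0.02249961 0.42766662] [-0.2594151  -0.10920573 -0.95957174]
hubtop [0.489 0.259 0.05 ]
tip [ 0.541 -0.002  0.106]
knobtop [ 0.495 -0.095  0.115]
post [ 0.561 -0.071  0.099]
p1 [0.576 0.069 0.008]
p2 [0.469 0.032 0.008]
p3 [ 0.634 -0.108  0.008]
p4 [ 0.528 -0.151  0.008]
```

View pics/c2.png

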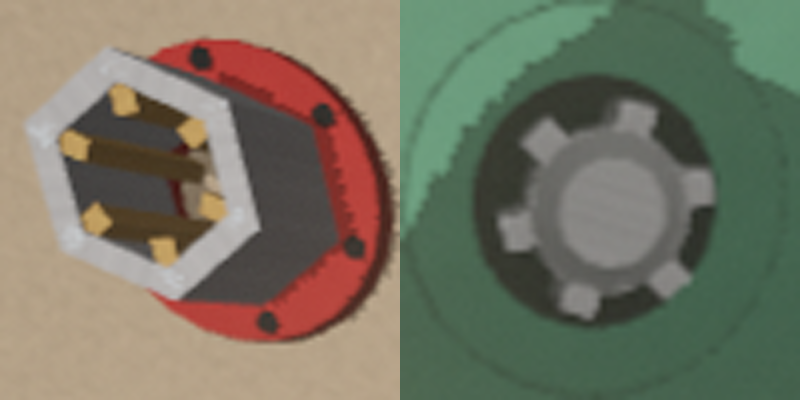

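```bash
python3 - <<'E'
from h import *
def ang(P,f=6): 
    c=P.mean(0); a=np.arctan2(*(P-c)[:,1::-1].T); m=np.angle(np.exp(1j*f*a).mean())/f
    print(c.round(4),np.degrees(m).round(1),np.linalg.norm((P-c)[:,:2],axis=1).round(4),(np.degrees(a)%60).round(1)); 
H=[(110,48),(228,102),(260,228),(180,298),(62,250),(28,125)]
ang(np.array([px2w('wrist1',50+u/4,50+v/4,.05) for u,v in H]))
T=[(638,118),(545,138),(512,230),(580,300),(672,280),(702,188)]
s=400/70
ang(np.array([px2w('wrist1',310+(u-400)/s,115+v/s,.096) for u,v in T]))
c=px2w('wrist1',310+(612-400)/s,115+213/s,.106);print('tip',c)
E
```

```text
[0.4888 0.2572 0.05  ] 28.9 [0.0296 0.0296 0.0297 0.0293 0.0301 0.0295] [28.9 28.7 28.8 29.9 28.3 29. ]
[ 0.5402 -0.0043  0.096 ] 5.8 [0.0149 0.0152 0.0159 0.015  0.0155 0.0155] [5.5 5.9 4.6 6.3 6.7 5.6]
tip [ 0.5400232  -0.00427893  0.106     ]
```

Both cameras agree. Hub at (0.489, 0.257) with flats at -1.1° (mod 60). Shaft at (0.540, -0.004) with teeth at 5.8°. Closing line is now 112.8°, so I need +6.1°. I'll go above the hub.

>>> play_rows(
  motion=[
    [0.2,3.7,-1.5,1,0],
    [0.2,3.7,-1.5,1,0],
    [0.2,3.7,-1.5,1,0],
    [0.2,3.7,-1.5,1,0],
    [0.2,3.7,-1.5,1,0],
    [0.2,3.7,-1.5,1.1,0],
    [0.1,3.2,-1.5,0,0],
    [0,1.0,-3,0,0],
    [0,0,-3,0,0],
    [0,0,-1,0,0],
    [0,0,0,0,0],
    [0,0,0,0,0],
  ],
)

```text
time_s: 2.7
tcp_pos: [0.4896, 0.2567, 0.1108]
orientation: [0.0, 0.969, 0.249, -0.0]
ft_force: [-0.0, -0.3, 0.4]
finger_gap: 0.0856
finger_force: 0.0
```

```bash
python3 - <<'E'
from h import *
snap('wrist','w2');snap('side','s2')
a=[cv2.imread(f'pics/{n}.png') for n in('w2','s2')]
cv2.imwrite('pics/c3.png',np.hstack([cv2.resize(a[0],(480,360)),cv2.resize(a[1][170:350,110:270],(320,360))]))
s=bot.state();print(s['time_s'],s['tcp_pos'],s['orientation'],s['ft_force'])
q=s['orientation'];print('close ang',np.degrees(2*np.arctan2(q[2],q[1]))-90)
for z in (.05,.01):print(w2px('w2',[.489,.257,z]),w2px('s2',[.489,.257,z]))
E
```

```text
2.8 [0.49027849 0.25727813 0.11190978] [-1.03996558e-04  9.68547063e-01  2.48828009e-01  1.09445360e-03] [ 0.58540637 -0.01107912  1.40966674]
close ang -61.18364098757725
[318.93422045 258.10250305] [188.36241564 290.21774203]
[319.12388358 240.01589924] [192.30442407 297.61962708]
```

View pics/c3.png

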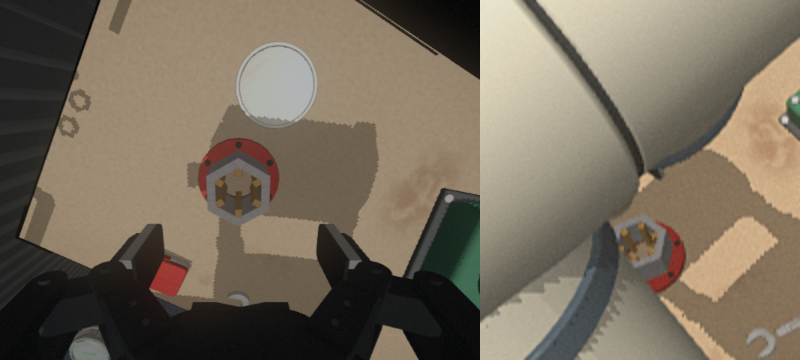

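```bash
python3 - <<'E'
from h import *
im=cv2.imread('pics/w2.png');h=cv2.cvtColor(im,cv2.COLOR_BGR2HSV)
m=((h[...,1]<60)&(h[...,2]>110)).astype(np.uint8)
m[:205]=0;m[305:]=0;m[:,:265]=0;m[:,368:]=0
n,l,st,c=cv2.connectedComponentsWithStats(m);i=1+st[1:,4].argmax();print(st[i],c[i])
hull=cv2.convexHull(np.argwhere(l==i)[:,::-1].astype(np.int32));M=cv2.moments(hull);u,v=M['m10']/M['m00'],M['m01']/M['m00']
print(u,v,px2w('w2',u,v,.05), px2w('w2',317.5,253.8,.05))
P=cv2.approxPolyDP(hull,4,True)[:,0];W=np.array([px2w('w2',a,b,.05) for a,b in P]);print(P.tolist(),(np.degrees(np.arctan2(*(W-W.mean(0))[:,1::-1].T))%60).round(1))
F,cx,cy,V=cam('w2');print(-V[:3,:3].T@V[:3,3])
E
```

```text
[ 275  217   85   85 1374] [302.15720524 265.25836972]
310.8013701222512 262.2216797244616 [0.48417581 0.26013347 0.05      ] [0.49104128 0.25913258 0.05      ]
[[358, 280], [318, 301], [276, 279], [275, 235], [308, 217]] [39.4 43.2 26.9 15.6 27.4]
[0.55176995 0.29064776 0.25343679]
```

The hub sits where predicted, within about 1 mm. Descending and gripping.

>>> play_rows(
  motion=[
    [0,0,-2.5,0,0],
    [0,0,-2.5,0,0],
    [0,0,-2,0,0],
    [0,0,-1.5,0,0],
    [0,0,-1.2,0,0],
    [0,0,0,0,0],
    [0,0,0,0,140],
    [0,0,0,0,140],
    [0,0,0,0,140],
    [0,0,0,0,140],
    [0,0,0,0,160],
    [0,0,0,0,160],
  ],
  grip_force=60,
)

```text
time_s: 3.8
tcp_pos: [0.49, 0.258, 0.0149]
orientation: [-0.0, 0.968, 0.249, 0.001]
ft_force: [-0.5, -1.8, 13.4]
finger_gap: 0.0516
finger_force: 62.6
```

>>> play_rows(
  motion=[
    [0,0,1.5,0,160],
    [0,0,3,0,160],
    [0,0,3.5,0,160],
    [0.4,-1.7,3,0.5,160],
    [0.5,-3,2,1,160],
    [0.6,-3.5,0.5,1,160],
    [0.7,-3.5,0,1,160],
    [0.7,-3.5,0,1,160],
    [0.7,-3.5,0,1,160],
    [0.7,-3.5,0,1,160],
    [0.5,-2.5,0,0.4,160],
    [0.2,-1.5,0,0,160],
  ],
)

```text
time_s: 4.8
tcp_pos: [0.5396, -0.0071, 0.149]
orientation: [0.0, 0.952, 0.307, 0.0]
ft_force: [0.2, -0.5, -6.2]
finger_gap: 0.0513
finger_force: 66.1
```

>>> play_rows(
  motion=[
    [0,0,0,0,160],
    [0,0,0,0,160],
    [0,0,0,0,160],
  ],
)

```text
time_s: 5.05
tcp_pos: [0.5388, -0.0037, 0.1486]
orientation: [-0.0, 0.952, 0.307, 0.0]
ft_force: [-0.5, 0.2, -5.8]
finger_gap: 0.0512
finger_force: 66.0
```

```bash
python3 - <<'E'
from h import *
snap('wrist','w3');snap('side','s3')
a=[cv2.imread(f'pics/{n}.png') for n in('w3','s3')]
cv2.imwrite('pics/c4.png',np.hstack([cv2.resize(a[0],(480,360)),cv2.resize(a[1][110:290,220:380],(320,360))]))
s=bot.state();print(s['time_s'],s['tcp_pos'],s['orientation'],s['ft_force'],s['finger_gap'])
q=s['orientation'];print('close ang',np.degrees(2*np.arctan2(q[2],q[1]))-90)
E
```

```text
5.15 [ 0.53886865 -0.00330127  0.14847278] [-7.69972652e-05  9.51461516e-01  3.07767733e-01  6.42976693e-06] [-4.41052567e-03  1.12862079e-01 -6.05994161e+00] 0.05109225381580587
close ang -54.150489647827385
```

View pics/c4.png

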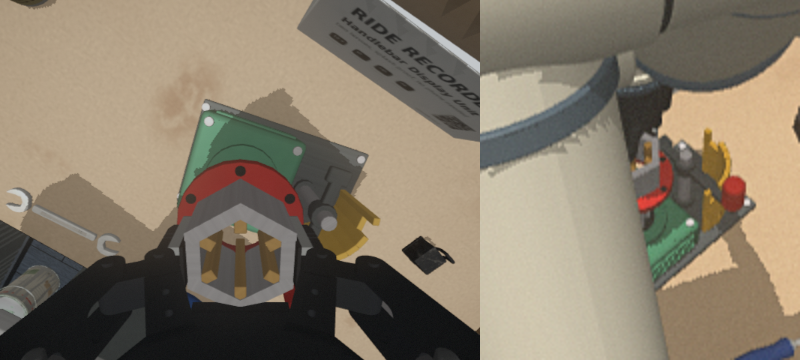

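```bash
python3 - <<'E'
from h import *
for p in [(320,324),(320,323)]: print(px2w('w3',*p,.1836))
# close-in check: gearbox plate corners, orig px
for u,v,n in [(205*4/3,101*4/3,'p1'),(366*4/3,155*4/3,'p3')]: print(n,px2w('w3',u,v,.008))
print('post top',px2w('w3',328*4/3,217*4/3,.099))
E
```

```text
[0.54601416 0.00137375 0.1836    ]
[0.54633054 0.00160189 0.1836    ]
p1 [0.57735657 0.06906646 0.008     ]
p3 [ 0.63379366 -0.10666576  0.008     ]
post top [ 0.56693483 -0.07068127  0.099     ]
```

```bash
python3 - <<'E'
from h import *
im=cv2.imread('pics/w3.png');h=cv2.cvtColor(im,cv2.COLOR_BGR2HSV)
F,cx,cy,V=cam('w3');R=V[:3,:3];o=-R.T@V[:3,3];print('cam',o,V[2,:3])
# expected top hexagon & flange-bottom circle if hub axis at TCP (+d along tool x)
t=np.array([.5389,-.0033]);ax=np.radians(35.85);ex=np.array([np.cos(ax),np.sin(ax)])
def pts(d,zb):
    c=t+d*ex; return np.array([w2px('w3',[*(c+.03002*np.array([np.cos(ax+k*np.pi/3),np.sin(ax+k*np.pi/3)])),zb+.05]) for k in range(6)])
def rim(d,zb):
    c=t+d*ex; return np.array([w2px('w3',[*(c+.04*np.array([np.cos(b),np.sin(b)])),zb+.01]) for b in np.radians(np.arange(0,360,5))])
m=((h[...,1]>150)&((h[...,0]<8)|(h[...,0]>172))&(h[...,2]>70)).astype(np.uint8)
ys,xs=np.where(m[150:330,200:440]);print('red px x',xs.min()+200,xs.max()+200,'top',ys.min()+150)
for d in(0,.003,.006,.009):
  for zb in (.1336,):
    r=rim(d,zb);p=pts(d,zb);print(d,'rim',r[:,0].min().round(),r[:,0].max().round(),r[:,1].min().round(),'hex far',p[0].round(),'near',p[3].round(),'L/R',p[1].round(),p[5].round())
g=h[:,316:325,2].mean(1);s=h[:,316:325,1].mean(1)
print([(v,int(g[v]),int(s[v])) for v in list(range(228,262,2))+list(range(384,424,2))])
E
```

```text
cam [0.59623794 0.03751985 0.29126817] [-0.22797013 -0.16399823 -0.95975737]
red px x 237 404 top 213
0 rim 233.0 405.0 212.0 hex far [319. 266.] near [319. 415.] L/R [243. 307.] [395. 307.]
0.003 rim 233.0 406.0 205.0 hex far [319. 257.] near [319. 408.] L/R [243. 299.] [395. 299.]
0.006 rim 232.0 406.0 198.0 hex far [319. 249.] near [319. 401.] L/R [242. 291.] [396. 291.]
0.009 rim 232.0 407.0 191.0 hex far [319. 240.] near [319. 395.] L/R [241. 283.] [396. 283.]
[(228, 48, 49), (230, 47, 53), (232, 47, 50), (234, 80, 122), (236, 134, 169), (238, 123, 143), (240, 89, 33), (242, 85, 16), (244, 85, 18), (246, 85, 18), (248, 85, 17), (250, 85, 16), (252, 85, 17), (254, 85, 17), (256, 84, 16), (258, 84, 17), (260, 85, 17), (384, 138, 131), (386, 140, 131), (388, 140, 132), (390, 139, 132), (392, 138, 131), (394, 138, 132), (396, 137, 130), (398, 119, 87), (400, 123, 7), (402, 129, 7), (404, 129, 7), (406, 129, 7), (408, 109, 7), (410, 30, 11), (412, 30, 13), (414, 27, 16), (416, 27, 14), (418, 27, 9), (420, 28, 17), (422, 26, 10)]
```

The projection check shows the hub held centred on the TCP, with the rim top at row 213 against 212 expected. Correcting to the shaft and lowering to just above the teeth.

>>> play_rows(
  motion=[
    [0.15,-0.07,0,0,160],
    [0,0,-1,0,160],
    [0,0,-1,0,160],
    [0,0,-0.8,0,160],
    [0,0,-0.5,0,160],
    [0,0,-0.3,0,160],
    [0,0,0,0,160],
    [0,0,0,0,160],
  ],
)

```text
time_s: 5.82
tcp_pos: [0.5406, -0.0049, 0.1121]
orientation: [-0.0, 0.952, 0.307, -0.0]
ft_force: [0.1, 0.5, -5.1]
finger_gap: 0.0515
finger_force: 66.0
```

>>> play_rows(
  motion=[
    [0,0.05,-0.15,0,160],
    [0,0,-0.15,0,160],
    [0,0,-0.15,0,160],
    [0,0,-0.15,0,160],
    [0,0,0,0,160],
  ],
)

```text
time_s: 6.23
tcp_pos: [0.5405, -0.0044, 0.1061]
orientation: [-0.0, 0.952, 0.307, -0.0]
ft_force: [-1.1, -0.0, -6.1]
finger_gap: 0.0512
finger_force: 66.0
```

>>> play_rows(
  motion=[
    [0,0,-0.3,0,160],
    [0,0,-0.3,0,160],
    [0,0,-0.4,0,160],
    [0,0,-0.4,0,160],
    [0,0,-0.4,0,160],
    [0,0,-0.4,0,160],
    [0,0,-0.3,0,160],
    [0,0,0,0,160],
  ],
)

```text
time_s: 6.9
tcp_pos: [0.5403, -0.0044, 0.0805]
orientation: [-0.0, 0.952, 0.307, -0.0]
ft_force: [0.5, 0.2, -5.2]
finger_gap: 0.0509
finger_force: 66.0
```

>>> play_rows(
  motion=[
    [0,0,-0.2,0,160],
    [0,0,-0.2,0,160],
    [0,0,-0.15,0,160],
    [0,0,-0.1,0,160],
    [0,0,0,0,160],
  ],
)

```text
time_s: 7.32
tcp_pos: [0.5406, -0.0044, 0.075]
orientation: [0.0, 0.952, 0.307, 0.0]
ft_force: [-2.1, -1.0, -0.1]
finger_gap: 0.0514
finger_force: 66.3
```

>>> play_rows(
  motion=[
    [0,0,-0.05,0,160],
    [0,0,0,0,70],
    [0,0,0,0,70],
    [0,0,0,0,70],
    [0,0,1,0,70],
    [0,0,2,0,70],
    [0,0,3,0,70],
    [0,0,3,0,70],
    [0,0,3,0,70],
    [0,0,0,0,70],
  ],
)

```text
time_s: 8.15
tcp_pos: [0.5432, -0.0046, 0.2003]
orientation: [0.002, 0.952, 0.307, 0.004]
ft_force: [0.4, 0.4, 0.3]
finger_gap: 0.0619
finger_force: 0.0
```

```bash
python3 - <<'E'
from h import *
snap('wrist','w4');snap('side','s4')
a=[cv2.imread(f'pics/{n}.png') for n in('w4','s4')]
cv2.imwrite('pics/c5.png',np.hstack([cv2.resize(a[0],(480,360)),cv2.resize(a[1][110:290,220:380],(320,360))]))
s=bot.state();print(s['time_s'],s['tcp_pos'],s['ft_force'],s['finger_gap'],s['joint_pos'])
print(w2px('w4',[.5405,-.0044,.11])*.75,w2px('w4',[.497,-.0975,.115])*.75,w2px('w4',[.5634,-.0756,.099])*.75)
E
```

```text
8.25 [ 0.54130057 -0.00446554  0.19596798] [ 0.27977939 -0.18555766 -0.42845035] 0.0620935975212433 [-1.18584723e-01  4.14681412e-01  1.59998771e+00  1.80608351e-05
  1.12376584e+00  8.27528460e-01]
[237.55798159 185.46847083] [287.00806277 271.22943022] [308.40178723 204.07862048]
```

View pics/c5.png

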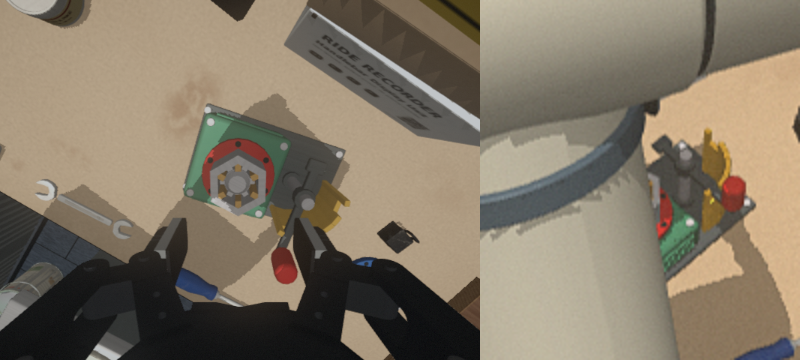

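The hub is on the shaft with the teeth meshed: hexagon at (238,182) as predicted, post top at (308,203). The knob is at (286,260). Moving above the knob with the closing line square to the lever.

>>> play_rows(
  motion=[
    [-0.4,-1,0,-2,0],
    [-0.8,-1.8,0,-3,0],
    [-0.8,-1.8,-0.5,-3,0],
    [-0.8,-1.8,-1,-3,0],
    [-0.8,-1.6,-1.5,-3,0],
    [-0.6,-1,-1.5,-3,0],
    [-0.2,-0.3,-0.6,-0.7,0],
    [0,0,0,0,0],
    [0,0,0,0,0],
  ],
)

```text
time_s: 9.0
tcp_pos: [0.4964, -0.0973, 0.143]
orientation: [-0.0, 0.988, 0.157, -0.001]
ft_force: [0.3, 0.6, 0.0]
finger_gap: 0.0849
finger_force: 0.0
```

```bash
python3 - <<'E'
from h import *
snap('wrist','w5');snap('side','s5')
s=bot.state();print(s['time_s'],s['tcp_pos'],s['ft_force'],s['finger_gap']);q=s['orientation'];print('close ang',np.degrees(2*np.arctan2(q[2],q[1]))-90)
for f in('w5','s5'):
    h=cv2.cvtColor(cv2.imread(f'pics/{f}.png'),cv2.COLOR_BGR2HSV)
    m=((h[...,1]>150)&((h[...,0]<8)|(h[...,0]>172))&(h[...,2]>60)).astype(np.uint8)
    n,l,st,c=cv2.connectedComponentsWithStats(m)
    for i in range(1,n):
        if st[i,4]>60: print(f,st[i],c[i].round())
    for z in(.082,.124): print(f,z,w2px(f,[.497,-.0975,z]))
im=cv2.imread('pics/w5.png');cv2.imwrite('pics/c6.png',im)
E
```

```text
9.1 [ 0.49719844 -0.09701647  0.14377125] [0.13639732 0.14595588 0.53327165] 0.0857769823071689
close ang -71.82431793711368
w5 [ 156   69  107  136 3442] [227. 129.]
w5 [ 295  244   44   58 1983] [317. 273.]
w5 0.082 [320.29825054 256.66888806]
w5 0.124 [320.22471833 283.91352457]
s5 [341 198  12  17 140] [347. 206.]
s5 [ 519  248   75   66 1680] [559. 281.]
s5 [526 254  20  21 219] [534. 263.]
s5 [187 346  33  29 555] [202. 360.]
s5 0.082 [345.66548078 211.30820065]
s5 0.124 [346.87144111 200.60491743]
```

View pics/c6.png

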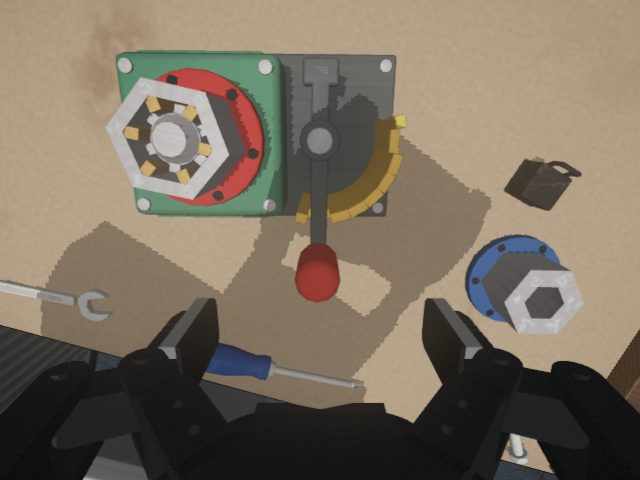

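The lever is vertical in the picture, with the post at (320,140) and the knob centred at column 317. The hub is down on the boss. Descending and gripping the knob.

>>> play_rows(
  motion=[
    [-0.03,0.1,-1.5,0,0],
    [0,0,-1.5,0,0],
    [0,0,-1.2,0,0],
    [0,0,-0.9,0,0],
    [0,0,0,0,0],
    [0,0,0,0,200],
    [0,0,0,0,200],
    [0,0,0,0,200],
    [0,0,0,0,230],
    [0,0,0,0,230],
    [0,0,0,0,230],
    [0,0,0,0,230],
  ],
  grip_force=60,
)

```text
time_s: 10.1
tcp_pos: [0.4963, -0.0965, 0.0925]
orientation: [0.0, 0.988, 0.157, 0.0]
ft_force: [-2.5, -0.3, 4.2]
finger_gap: 0.0223
finger_force: 58.6
```

```bash
python3 - <<'E'
from h import *
print(px2w('w5',320,139,.099))
s=bot.state();print(s['time_s'],s['tcp_pos'],s['ft_force'],s['wrist_torque'])
p=np.array([.5634,-.0752]);t=s['tcp_pos'][:2];v=t-p;print(np.linalg.norm(v),np.degrees(np.arctan2(v[1],v[0])))
E
```

```text
[ 0.56362156 -0.0755198   0.099     ]
10.1 [ 0.49633765 -0.09645828  0.09254174] [-2.4939062  -0.25893669  4.1763109 ] [-0.01838359  0.23723324 -0.00517763]
0.07035107378889432 -162.411763945483
```

>>> play_rows(
  motion=[
    [0,0,0.4,0,230],
    [0,0,0.5,0,230],
    [0,0,0.5,0,230],
    [0,0,0.2,0,230],
    [0,0,0,0,230],
    [0,0,0,0,230],
  ],
)

```text
time_s: 10.6
tcp_pos: [0.4966, -0.0964, 0.1084]
orientation: [0.0, 0.988, 0.157, 0.0]
ft_force: [5.0, 1.8, -4.7]
finger_gap: 0.0225
finger_force: 59.0
```

```bash
python3 - <<'E'
from h import *
s=bot.state();p=np.array([.5635,-.0754]);t=s['tcp_pos'][:2];v=t-p;r=np.hypot(*v);a=np.arctan2(v[1],v[0]);print(s['tcp_pos'],r,np.degrees(a))
a=a+np.radians(6*np.arange(16));P=100*r*np.c_[np.cos(a),np.sin(a)];print(np.diff(P,axis=0).round(2).tolist())
E
```

```text
[ 0.49655988 -0.09639378  0.10842727] 0.07015495689743718 -162.58751977266098
[[0.26, -0.69], [0.33, -0.66], [0.39, -0.62], [0.46, -0.58], [0.51, -0.52], [0.57, -0.47], [0.61, -0.41], [0.65, -0.34], [0.68, -0.27], [0.71, -0.2], [0.72, -0.12], [0.73, -0.05], [0.73, 0.03], [0.73, 0.11], [0.71, 0.18]]
```

>>> play_rows(
  motion=[
    [0.26,-0.69,0,6,230],
    [0.33,-0.66,0,6,230],
    [0.39,-0.62,0,6,230],
    [0.46,-0.58,0,6,230],
    [0.51,-0.52,0,6,230],
    [0.57,-0.47,0,6,230],
    [0.61,-0.41,0,6,230],
    [0.65,-0.34,0,6,230],
  ],
)

```text
time_s: 11.27
tcp_pos: [0.5343, -0.139, 0.108]
orientation: [-0.001, 0.837, 0.547, 0.0]
ft_force: [5.5, 7.8, -6.8]
finger_gap: 0.022
finger_force: 59.0
```

>>> play_rows(
  motion=[
    [0.68,-0.27,0,6,230],
    [0.71,-0.2,0,6,230],
    [0.72,-0.12,0,6,230],
    [0.73,-0.05,0,6,230],
    [0.73,0.03,0,6,230],
    [0.73,0.11,0,6,230],
    [0.71,0.18,0,6,230],
    [0,0,0,0,230],
    [0,0,0,0,230],
  ],
)

```text
time_s: 12.02
tcp_pos: [0.584, -0.1418, 0.1076]
orientation: [-0.001, 0.587, 0.81, 0.0]
ft_force: [4.1, 3.5, -6.9]
finger_gap: 0.0223
finger_force: 59.1
```

```bash
python3 - <<'E'
from h import *
s=bot.state();p=np.array([.5635,-.0754]);t=s['tcp_pos'][:2];v=t-p;r=np.hypot(*v);a=np.arctan2(v[1],v[0]);print(s['tcp_pos'],r,np.degrees(a),s['ft_force'],s['wrist_torque'])
E
```

```text
[ 0.58398162 -0.14178428  0.10761097] 0.06947207653023352 -72.8533737705882 [ 4.12338354  3.53298613 -6.9100989 ] [ 0.72165947 -0.73898736 -0.24664091]
```

Swung 90°, within about 1° of the shut notch. Lowering.

>>> play_rows(
  motion=[
    [0.05,0.02,-0.3,0,230],
    [0,0,-0.4,0,230],
    [0,0,-0.4,0,230],
    [0,0,-0.2,0,230],
    [0,0,-0.2,0,230],
    [0,0,0,0,230],
    [0,0,0,0,230],
  ],
)

```text
time_s: 12.6
tcp_pos: [0.5844, -0.142, 0.093]
orientation: [-0.001, 0.587, 0.809, -0.0]
ft_force: [1.3, 5.2, -2.6]
finger_gap: 0.0221
finger_force: 59.5
```

>>> play_rows(
  motion=[
    [0,0,-0.1,0,230],
    [0,0,0,0,100],
    [0,0,0,0,100],
    [0,0,0,0,100],
    [0,0,0,0,100],
    [0,0,1,0,100],
    [0,0,2,0,100],
    [0,0,3,0,100],
    [-1,0,3,0,100],
    [-2,0,2,0,100],
    [0,0,0,0,100],
    [0,0,0,0,100],
  ],
)

```text
time_s: 13.6
tcp_pos: [0.5548, -0.1425, 0.2041]
orientation: [0.001, 0.587, 0.809, 0.0]
ft_force: [-0.5, -0.1, -0.0]
finger_gap: 0.0519
finger_force: 0.0
```

```bash
python3 - <<'E'
from h import *
snap('wrist','w7');snap('side','s7');a=[cv2.imread(f'pics/{n}7.png') for n in'ws']
cv2.imwrite('pics/c7.png',np.hstack([cv2.resize(a[0],(480,360)),cv2.resize(a[1][110:290,240:400],(320,360))]))
s=bot.state();print(s['time_s'],s['tcp_pos'],s['ft_force'],s['finger_gap'])
for p in [(.5634,-.0755,.099),(.5849,-.142,.124),(.5849,-.142,.082),(.5405,-.0044,.11),(.5405,-.0044,.118)]: print(w2px('w7',p)*.75,(w2px('s7',p)-[240,110])*2)
E
```

```text
13.7 [ 0.554813   -0.14231663  0.20216663] [ 0.26954563 -0.00477694 -0.08922152] 0.0521526036167456
[271.82676706 115.27025687] [163.90541298 152.92916752]
[272.25904677 195.61874601] [212.207359   100.58811947]
[267.42737086 182.18506092] [209.93965923 123.74676155]
[277.08108446  20.1257071 ] [111.31701279 190.00222265]
[278.53073377  16.95364386] [111.11730548 185.86064809]
```

View pics/c7.png

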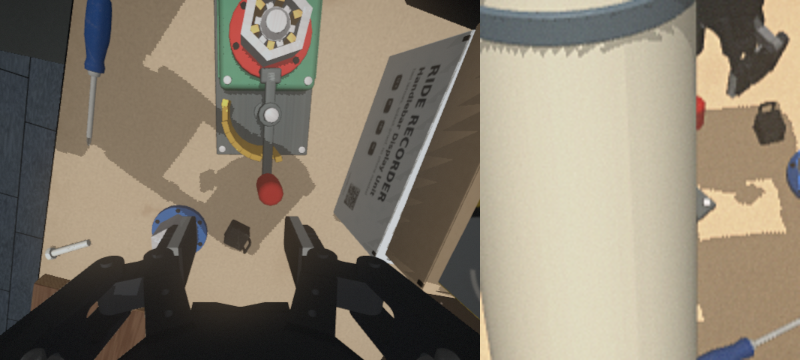

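The finger lies over the flange at (270,75) and the knob is at (269,188). I'll check the knob's height against its down position in the earlier picture, numerically.

```bash
python3 - <<'E'
from h import *
from scipy.optimize import least_squares
th=np.radians(np.arange(0,360,3));C=.012*np.c_[np.cos(th),np.sin(th)]
def mod(f,x,y,zt):
    P=np.array([w2px(f,[x+a,y+b,z]) for a,b in C for z in(zt,zt-.042)]);return np.r_[P.min(0),P.max(0)]
for f,g,win in[('w5',(.497,-.0968),(230,310,280,350)),('w7',(.585,-.142),(200,290,330,390))]:
    h=cv2.cvtColor(cv2.imread(f'pics/{f}.png'),cv2.COLOR_BGR2HSV)
    m=((h[...,1]>150)&((h[...,0]<8)|(h[...,0]>172))&(h[...,2]>60)).astype(np.uint8)
    r0,r1,c0,c1=win;n,l,st,c=cv2.connectedComponentsWithStats(m[r0:r1,c0:c1]);s=st[1+st[1:,4].argmax()]
    b=np.array([s[0]+c0,s[1]+r0,s[0]+s[2]+c0,s[1]+s[3]+r0])
    o=least_squares(lambda p:mod(f,*p)-b,[*g,.12]);v=o.x[:2]-[.5635,-.0755];print(f,b,o.x.round(4),o.fun.round(1),np.hypot(*v),np.degrees(np.arctan2(v[1],v[0]))%360)
E
```

```text
w5 [295 244 339 302] [ 0.4868 -0.0989  0.1008] [ 1.2 -1.  -1.2  0.9] 0.08022777038483768 196.93698335916554
w7 [343 232 377 274] [ 0.5929 -0.1531  0.0862] [ 0.2 -0.1 -0.2  0.1] 0.08299239222159252 290.7137269465832
```

```bash
python3 -c "
from workcell import bot
print(bot.finish_job())"
```

```text
the job is handed in; nothing more can be done
None
```

I handed the job in: the red-flanged hub is home on the splined shaft, the keeper lever is down in the shut notch with its finger over the flange, and the gripper is clear. The hand-in returned no verdict; the swing (about 90°) and drop (gripper back to its starting height) come from arm readings, since the camera check of knob height was too loose to confirm them.

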